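# Change the bench over from mains to battery

### The arm

A 7-joint arm with a two-finger parallel gripper is mounted at the origin on the work surface. World frame = base frame: x ahead of the robot, y to its left, z up, the work surface at z = 0. Lengths are in m, angles in degrees, forces in N, time in s.
With the tool pointing down it reaches from about 0.35 to 0.9 m from the base axis. Payload 8.1 kg.
Tool frame: the origin (TCP) lies on the mounting face of the last link; the fingertips stand 173 mm ahead of it and the grasp point (between the pads) lies 155 mm ahead of it; z points along the fingers, y is the line along which they close (so a half turn about z gives the same grasp; the last joint's range is limited). The gripper opens to 85 mm and grips with 20 to 120 N. Pads are 22 mm wide; open, the fingers measure 114 mm over their backs; the gripper's body (76 mm by 85 mm) begins 54 mm behind the grasp point. The pads swing forward as they close: fully open they stand 13 mm farther back than shut.
Start: joints at [-79.561, 24.895, 1.432, 90.138, -0.665, 64.973, -4.303], TCP at [0.176, 0.6, 0.405] pointing down, gripper open.
Joint ranges: [-149.89, 149.89], [-25.12, 119.58], [-72.63, 75.52], [4.76, 147.25], [-75.54, 255.54], [6.69, 114.76], [-157.13, 157.13]. Speed limits (degrees/s): [127.2, 127.2, 172.46, 172.46, 180, 180, 180].

### API

Orientations are given as a 3x3 rotation matrix whose columns are the frame's x, y, z axes.
In Python, from workcell import env, claw, status, optics, ticket gives the robot as it stands. Calls block until the motion is done:
- env.reach(position, orientation): joint-space move of the TCP to a pose.
- env.move_straight(position, velocity=0.15, orientation=None): straight line of the TCP; orientation=None keeps the orientation; velocity is the mean speed in m/s.
- env.move_joints(angles): joint-space move.
- claw.move_gripper(opening, squeeze=None): opening from 0.0 (shut) to 1.0 (fully open); squeeze is the grip in N (None keeps the last); returns when the fingers have stopped.
- env.sleep(seconds).
- env.ik(position, orientation): joint angles nearest the present ones, or None.
- status.observe(): the state.
- optics.camera(name): name is "scene" or "side" or "wrist"; returns the picture (480x640x3 uint8, red, green, blue); there is no depth.
- optics.camera_model(name): a dict with "K" (3x3 intrinsics, pixels), "cam_to_world" (4x4, takes a point from camera to world coordinates); the wrist camera has in their place "mount" (4x4, takes a point from camera to tool coordinates, whose origin is the TCP and whose axes are the flange's). Camera axes: x right, y up, looking along -z (the intrinsics and any distortion apply to the point x, -y, -z); pixel columns grow to the right and rows downward; lengths in m; the calibration is good to about 2 mm. A picture is of the moment at which its call begins: read the wrist's pose just before it. camera_model takes no time and is no camera call.
A pose or a line that the arm cannot do raises env.MotionError and nothing moves.
- ticket.close_job(): hands the job in; it is judged then, once.
The state is a dict: "clock": time; "joint_pos": joint angles; "joint_velocities": joint speeds; "tau": joint torques, N m; "eef_pos": TCP position; "orientation": TCP orientation; "contact_force": force on the tool from outside, world axes, zero at the start; "moment": the same for the moment, N m; "finger_gap": opening from 0.0 (shut) to 1.0 (fully open); "grip_force": force on a finger pad.
Only numpy, scipy, OpenCV 4.12 (cv2) and the standard library are available. Lean on these libraries where they do the work, as an engineer would, in place of code of your own. Each camera call takes 0.05 s, during which the arm holds its last target. There are 200 camera calls.

### The job

Change the bench supply over from mains to battery: first move the red U-shaped handle of the changeover switch from the yellow mains side to upright centre-off, in line with the white stripe, and pause there for about two seconds before going on. With the switch left at off, set the two loose battery packs down gently (never drop them), upright and square, inside the two empty outlined bays of the rack, either pack in either bay, so that they make a neat side-by-side row with the pack already there. Only then move the handle fully over to the green battery side and let go, leaving the pack already in the rack, the solder reel and the circuit board where they are.

Things in the scene. Friction and masses are not known exactly. Their poses are not given: they have to be found in the camera images.
- handle (a joint): angle of the switch's handle: -0.6 = fully over to the yellow mains side (a stop), 0 = upright, centre-off, +0.6 = fully over to the green battery side (a stop). It starts on the mains side. It has no detents or spring: it stays where it is left, and needs about 0.2 N m (2 to 3 N at the bar) to move
- handle_bar (a point): centre of the switch's red grip bar: a round bar 20 mm in diameter and 80 mm long lying along the switch's x axis, carried at its two ends by flat steel arms (clear width between them 65 mm; nothing under the bar between the arms down to the box top). The bar runs on an arc of radius 85 mm about switch_axis; at joint value q it lies at y = 85 sin(q), z = 85 cos(q) mm from that point in the switch's frame
- switch_axis (a point): centre of the handle's hinge line, with the switch box's axes: x is the hinge line (level), y points to the green battery side, -y to the yellow mains side, z up. The grey box is fixed to the bench, 120 mm (x) by 150 mm (y), 60 mm high; this point lies 50 mm above the bench at the middle of the box. The top is yellow on the mains side, green on the battery side, with a white stripe between
- pack_a_center (a point): a loose battery pack standing on the bench, 80 mm long (its x), 50 mm wide (its y), 82 mm high in all: dark case 50 mm high with a blue band, and on top an orange carrying handle whose grip is a bar along x, 66 mm long, 16 mm wide (y) and 16 mm high, its centre 74 mm above the underside (33 mm above this point); the opening under the bar is 16 mm high; 250 to 500 g; a half turn makes no difference. This point is the pack's centre, 41 mm above its underside
- pack_b_center (a point): the second loose battery pack, just like the first: 80 mm long (its x), 50 mm wide (its y), 82 mm high in all: dark case 50 mm high with a blue band, and on top an orange carrying handle whose grip is a bar along x, 66 mm long, 16 mm wide (y) and 16 mm high, its centre 74 mm above the underside (33 mm above this point); the opening under the bar is 16 mm high; 250 to 500 g; a half turn makes no difference. This point is the pack's centre, 41 mm above its underside
- pack_row_center (a point): a third, identical pack, already standing in bay_full of the rack (a bystander); this point is its centre, 41 mm above its underside
- bay_mid (a point): middle of the empty middle bay on the rack's floor, with the rack's axes: x along a pack's length, y along the row, z up. The rack is a fixed low shelf, 120 by 196 mm inside, its floor 25 mm above the bench, with blue walls 10 mm above the floor at its two ends and its +x side. The bays are outlined in white (88 mm by 56 mm) and lie side by side at 58 mm spacing along y; a pack stands in its bay with its length along x, a half turn makes no difference
- bay_end (a point): middle of the empty end bay on the rack's floor, 58 mm from bay_mid in the rack's -y direction; same axes
- bay_full (a point): middle of the bay that already holds a pack, 58 mm from bay_mid in the rack's +y direction; same axes
- reel_center (a point): white reel of solder standing on end among the loose packs, 60 mm in diameter, 50 mm high (a bystander); this point is its centre
- board_center (a point): loose green circuit board on four brass stand-offs, 70 by 100 mm, about 25 mm high with its parts (a bystander); this point is 7 mm above the bench
Things that resemble listed ones, but are neither listed nor needed, are in the scene too. What is shaped like the part that bears pack_a_center but pink or purple is not meant.

How it is judged:
By the outcome, as a careful person would: the job done as asked, in the order asked, and still so for the second after the job is handed in, with the robot touching nothing.
It also fails if it takes over 72 s, if anything falls off the work surface, if the arm or the gripper's body presses on something with over 40 N, if the wrist force passes 120 N, or if a joint passes its speed limit or range.

## Working session

There is one attempt and no reset: what is moved stays moved. The work goes in short steps, each a Python script; the robot and the scene stay as the last script left them, time stands still between calls to the robot, and variables do not carry over. Pictures are saved under pics/ and viewed, at most 12 in all, crops included, and the job is handed in when it is done.

```bash
mkdir -p pics; ls
python3 - <<'E'
from workcell import env, claw, status, optics, ticket
import cv2
for n in ("scene","side"):
    im=optics.camera(n); cv2.imwrite(f"pics/{n}0.png",im[:,:,::-1]); m=optics.camera_model(n); print(n,m)
print(optics.camera_model("wrist")); s=status.observe(); print(s["clock"],s["eef_pos"],s["orientation"])
E
```

```text
pics
scene {'K': array([[475.27151488,   0.        , 318.99307402],
       [  0.        , 475.27151488, 245.6694085 ],
       [  0.        ,   0.        ,   1.        ]]), 'cam_to_world': array([[ 0.90136085, -0.38069921,  0.20643818,  0.8410323 ],
       [ 0.43304356,  0.78716601, -0.43913887, -0.46347706],
       [ 0.0046787 ,  0.48521931,  0.87437997,  1.02043651],
       [ 0.        ,  0.        ,  0.        ,  1.        ]])}
side {'K': array([[460.17337198,   0.        , 310.95236085],
       [  0.        , 460.17337198, 242.92192411],
       [  0.        ,   0.        ,   1.        ]]), 'cam_to_world': array([[ 0.89300562,  0.35344728, -0.27859646,  0.31788005],
       [-0.44963548,  0.6742716 , -0.58582058, -0.66926838],
       [-0.01920701,  0.64840792,  0.76105076,  0.92605542],
       [ 0.        ,  0.        ,  0.        ,  1.        ]])}
{'K': array([[407.35726767,   0.        , 320.56631283],
       [  0.        , 407.35726767, 239.02938107],
       [  0.        ,   0.        ,   1.        ]]), 'mount': array([[ 5.02653641e-04,  9.59933346e-01,  2.80227978e-01,
         7.04947446e-02],
       [ 9.99998598e-01, -3.48793657e-05, -1.67424778e-03,
         1.03442977e-03],
       [-1.59739210e-03,  2.80228426e-01, -9.59932017e-01,
         3.09872251e-02],
       [ 0.00000000e+00,  0.00000000e+00,  0.00000000e+00,
         1.00000000e+00]])}
0.1 [0.17554645 0.59963364 0.40399677] [[-9.59714790e-01  2.80975868e-01 -2.89308457e-04]
 [ 2.80975993e-01  9.59713772e-01 -1.40227875e-03]
 [-1.16353178e-04 -1.42707639e-03 -9.99998975e-01]]
```

View pics/scene0.png

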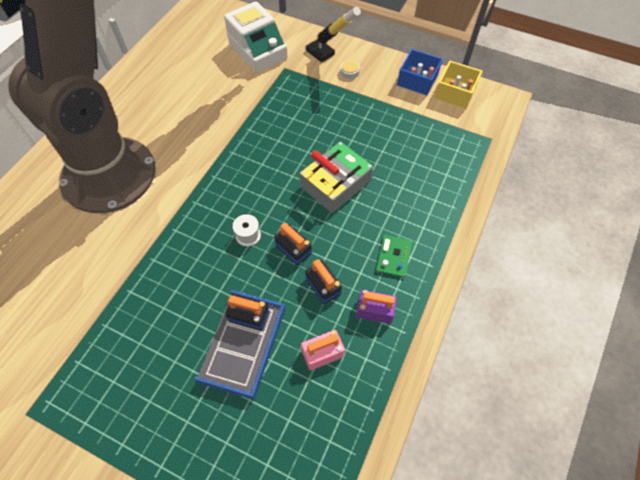

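View pics/side0.png

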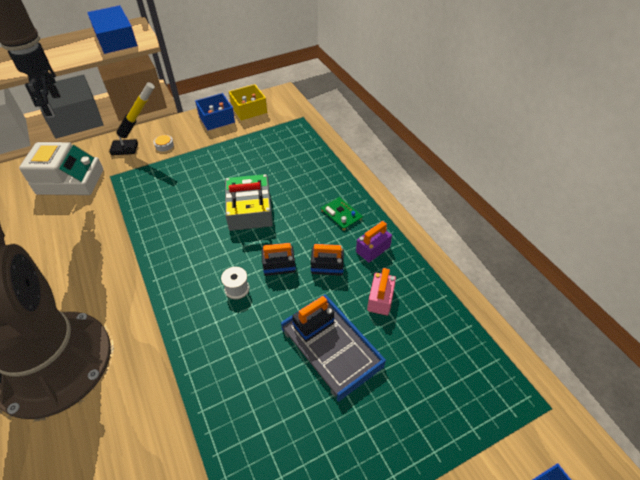

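Scene shows: switch at (336,175), with the bar at about (324,162). The dark packs with orange grips are at (293,242) and (323,279). The row pack is at (246,308), the rack at (241,345), the reel at (246,230) and the board at (395,256). Candidates for the packs are dark (293,242), dark (323,279), dark in the rack (246,308, bystander), purple (377,305, decoy) and pink (322,350, decoy). I choose the first two. Next I check them in close crops.

Run:
```python
import cv2,numpy as np
a=cv2.imread("pics/scene0.png");b=cv2.imread("pics/side0.png")
def crop(im,x,y,w,h,s): 
    o=cv2.resize(im[y:y+h,x:x+w],None,fx=s,fy=s,interpolation=cv2.INTER_CUBIC)
    for i in range(0,w,10): cv2.line(o,(i*s,0),(i*s,6 if i%50 else 14),(255,255,255),1); cv2.putText(o,str(x+i),(i*s,24),0,.3,(255,255,255),1) if i%20==0 else 0
    for i in range(0,h,10): cv2.line(o,(0,i*s),(6,i*s),(255,255,255),1); cv2.putText(o,str(y+i),(8,i*s+4),0,.3,(255,255,255),1) if i%20==0 else 0
    return o
cv2.imwrite("pics/c1.png",crop(a,270,140,110,165,5)[:600] if 0 else np.hstack([crop(a,270,140,100,150,4),crop(b,220,170,100,150,4)]))
cv2.imwrite("pics/c2.png",np.hstack([crop(a,190,280,100,120,4),crop(b,280,285,100,120,4)]))
```

```text
(no output)
```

View pics/c1.png

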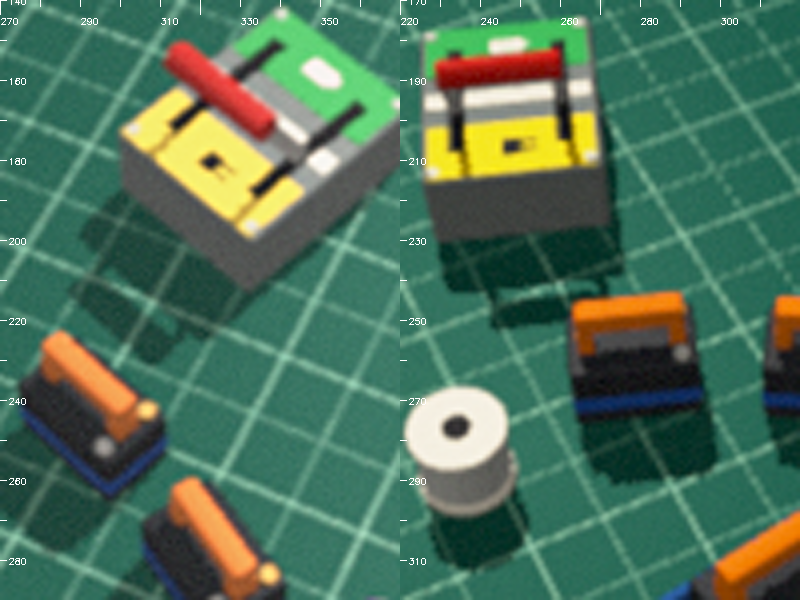

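View pics/c2.png

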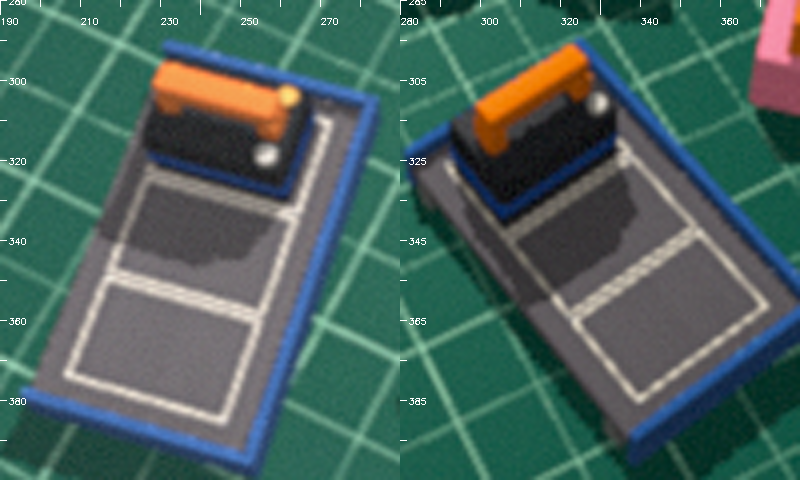

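Crops: in scene, switch top corners at (300.5,172.5), (332.2,200), (340.5,142), (370,166). Bar ends at (314,153) and (336,171), so the handle is on the mains side. Pack A's grip runs (283,224.5) to (302,243). The bay outlines are clear, and both chosen packs are dark with a blue band. Pack B is cut off, so I crop it and fit the rest.

```bash
cat > h.py <<'E'
import numpy as np,cv2
from scipy.optimize import least_squares
from workcell import env, claw, status, optics, ticket
def proj(cam,P,T=None):
    m=optics.camera_model(cam); T=m["cam_to_world"] if T is None else T
    q=(np.asarray(P)-T[:3,3])@T[:3,:3]; q=q*[1,-1,-1]; u=q@m["K"].T
    return u[:,:2]/u[:,2:]
def fit(obs,x0):
    """obs: list of (cam, T or None, local xyz, pixel); solves x,y,yaw (z in local)"""
    def f(p):
        c,s=np.cos(p[2]),np.sin(p[2]); r=[]
        for cam,T,l,px in obs:
            w=[p[0]+c*l[0]-s*l[1],p[1]+s*l[0]+c*l[1],l[2]]
            r+=list(proj(cam,[w],T)[0]-px)
        return np.array(r)
    best=min((least_squares(f,[x0[0],x0[1],y],loss="soft_l1") for y in np.arange(-3,3.2,.75)),key=lambda o:o.cost)
    x=best.x; x[2]=(x[2]+np.pi)%(2*np.pi)-np.pi
    return x,np.round(f(x).reshape(-1,2),1)
def wristT(s):
    T=np.eye(4);T[:3,:3]=s["orientation"];T[:3,3]=s["eef_pos"]
    return T@optics.camera_model("wrist")["mount"]
E
python3 - <<'E'
from h import *
S,D="scene","side"
sw=[(S,None,(a,b,.06),p) for a,b,p in [(-.06,-.075,(300.5,172.5)),(.06,-.075,(332.2,200)),(-.06,.075,(340.5,142)),(.06,.075,(370,166))]]
sw+=[(D,None,(a,b,.06),p) for a,b,p in [(-.06,-.075,(226.7,215.2)),(.06,-.075,(271.2,211.5)),(-.06,.075,(226.2,177.5)),(.06,.075,(267.2,175))]]
x,r=fit(sw,(.6,.1));print("switch",x,r.tolist())
sh,cq=np.sin(.6),np.cos(.6)
b=x; c,s=np.cos(b[2]),np.sin(b[2])
for q in(-.6,-.4,0):
    P=[[b[0]+c*l-s*.085*np.sin(q),b[1]+s*l+c*.085*np.sin(q),.05+.085*np.cos(q)] for l in(-.04,.04)]
    print(q,proj(S,P).round(1).tolist(),proj(D,P).round(1).tolist())
rk=[(S,None,(a,y,.025),p) for a,y,p in [(-.044,-.086,(206.2,374)),(.044,-.086,(245.5,385.7)),(-.044,-.029,(217,348.7)),(.044,-.029,(255,359.7)),(-.044,.029,(227.5,325)),(.044,.029,(263.7,333.7))]]
rk+=[(D,None,(a,y,.025),p) for a,y,p in [(-.044,-.086,(339.5,385.5)),(.044,-.086,(372,361.2)),(-.044,-.029,(323.7,363.5)),(.044,-.029,(354.5,343))]]
x,r=fit(rk,(.5,-.2));print("rack",x,r.tolist())
A=[(S,None,(-.033,0,.082),(283.2,224.5)),(S,None,(.033,0,.082),(302,243)),(D,None,(-.033,0,.082),(263.5,247.7)),(D,None,(.033,0,.082),(291.2,245))]
x,r=fit(A,(.5,0));print("A",x,r.tolist())
# crop B
a=cv2.imread("pics/scene0.png");d=cv2.imread("pics/side0.png")
cv2.imwrite("pics/c3.png",np.hstack([cv2.resize(im[y:y+60,X:X+50],None,fx=8,fy=8,interpolation=2) for im,X,y in((a,300,250),(d,302,230))]))
E
```

```text
Traceback (most recent call last):
  File "h.py", line 16, in fit
    best=min((least_squares(f,[x0[0],x0[1],y],loss="soft_l1") for y in np.arange(-3,3.2,.75)),key=lambda o:o.cost)
  File "h.py", line 16, in <genexpr>
    best=min((least_squares(f,[x0[0],x0[1],y],loss="soft_l1") for y in np.arange(-3,3.2,.75)),key=lambda o:o.cost)
              ~~~~~~~~~~~~~^^^^^^^^^^^^^^^^^^^^^^^^^^^^^^^^^^
  File "h.py", line 14, in f
    r+=list(proj(cam,[w],T)[0]-px)
            ~~~~^^^^^^^^^^^
  File "h.py", line 5, in proj
    m=optics.camera_model(cam); T=m["cam_to_world"] if T is None else T
ValueError: time passes only in moves, steps and waits
```

```bash
python3 - <<'E'
t=open('h.py').read()
t=t.replace('def proj','M={n:optics.camera_model(n) for n in("scene","side","wrist")}\ndef proj',1).replace('m=optics.camera_model(cam);','m=M[cam];').replace('optics.camera_model("wrist")["mount"]','M["wrist"]["mount"]')
open('h.py','w').write(t)
E
python3 - <<'E'
from h import *
S,D="scene","side"
sw=[(S,None,(a,b,.06),p) for a,b,p in [(-.06,-.075,(300.5,172.5)),(.06,-.075,(332.2,200)),(-.06,.075,(340.5,142)),(.06,.075,(370,166))]]
sw+=[(D,None,(a,b,.06),p) for a,b,p in [(-.06,-.075,(226.7,215.2)),(.06,-.075,(271.2,211.5)),(-.06,.075,(226.2,177.5)),(.06,.075,(267.2,175))]]
x,r=fit(sw,(.6,.1));print("switch",x,r.tolist())
b=x; c,s=np.cos(b[2]),np.sin(b[2])
for q in(-.6,-.4,0):
    P=[[b[0]+c*l-s*.085*np.sin(q),b[1]+s*l+c*.085*np.sin(q),.05+.085*np.cos(q)] for l in(-.04,.04)]
    print(q,proj(S,P).round(1).tolist(),proj(D,P).round(1).tolist())
rk=[(S,None,(a,y,.025),p) for a,y,p in [(-.044,-.086,(206.2,374)),(.044,-.086,(245.5,385.7)),(-.044,-.029,(217,348.7)),(.044,-.029,(255,359.7)),(-.044,.029,(227.5,325)),(.044,.029,(263.7,333.7))]]
rk+=[(D,None,(a,y,.025),p) for a,y,p in [(-.044,-.086,(339.5,385.5)),(.044,-.086,(372,361.2)),(-.044,-.029,(323.7,363.5)),(.044,-.029,(354.5,343))]]
x,r=fit(rk,(.5,-.2));print("rack",x,r.tolist())
A=[(S,None,(-.033,0,.082),(283.2,224.5)),(S,None,(.033,0,.082),(302,243)),(D,None,(-.033,0,.082),(263.5,247.7)),(D,None,(.033,0,.082),(291.2,245))]
x,r=fit(A,(.5,0));print("A",x,r.tolist())
a=cv2.imread("pics/scene0.png");d=cv2.imread("pics/side0.png")
cv2.imwrite("pics/c3.png",np.hstack([cv2.resize(im[y:y+60,X:X+50],None,fx=8,fy=8,interpolation=2) for im,X,y in((a,300,250),(d,302,230))]))
E
```

```text
switch [ 0.56004197  0.23589594 -0.34877777] [[-1.5, 0.5], [0.5, 1.3], [0.1, -0.7], [4.2, 1.3], [-1.6, 0.3], [-0.4, -0.4], [-1.0, 0.1], [0.4, -1.4]]
-0.6 [[312.0, 156.2], [335.5, 175.2]] [[229.1, 190.9], [260.4, 188.0]]
-0.4 [[316.4, 150.6], [340.1, 169.6]] [[228.6, 184.6], [259.8, 181.7]]
0 [[326.2, 141.4], [350.0, 160.0]] [[228.2, 174.2], [259.0, 171.3]]
rack [ 0.55663679 -0.24974676  0.16654688] [[0.0, 0.5], [0.5, 0.8], [-0.4, -0.0], [0.4, 0.4], [-0.9, -1.2], [0.8, 0.9], [-0.4, -0.3], [-0.1, -0.0], [-1.5, 0.8], [-0.0, -1.4]]
A [ 0.55104312  0.00921777 -0.37590769] [[-0.3, 0.3], [-0.1, 0.1], [0.1, -0.6], [-0.1, -0.1]]
```

View pics/c3.png

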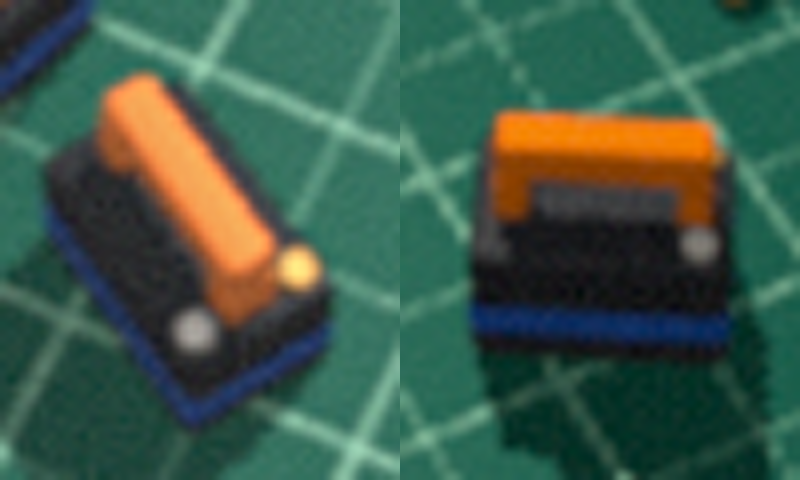

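Pack B: in scene the grip top runs (316.2,260.6) to (331.2,281.5), in side (314.1,246) to (341.1,246.9). It is a dark case with a blue band, so it is the right kind. Next I fit B and go look over the switch with the wrist camera.

```bash
cat >> h.py <<'E'
SW=np.array([.5600,.2359,-.3488]); RK=np.array([.5566,-.2497,.1665]); A=np.array([.5510,.0092,-.3759])
def R(yaw):
    c,s=np.cos(yaw),np.sin(yaw)   # tool y = local y, tool z down
    return np.array([[-c,-s,0],[-s,c,0],[0,0,-1.]])
def pt(F,l): c,s=np.cos(F[2]),np.sin(F[2]); return np.array([F[0]+c*l[0]-s*l[1],F[1]+s*l[0]+c*l[1],l[2]])
def tcp(p): return np.array(p)+[0,0,.155]
def bar(q): return pt(SW,(0,.085*np.sin(q),.05+.085*np.cos(q)))
def shot(n):
    s=status.observe(); im=optics.camera("wrist"); cv2.imwrite(f"pics/{n}.png",im[:,:,::-1]); np.savez(f"pics/{n}.npz",T=wristT(s)); print(n,s["clock"],s["eef_pos"].round(4) if hasattr(s["eef_pos"],"round") else s["eef_pos"])
E
python3 - <<'E'
from h import *
S,D="scene","side"
B=[(S,None,(-.033,0,.082),(316.2,260.6)),(S,None,(.033,0,.082),(331.2,281.5)),(D,None,(-.033,0,.082),(314.1,246)),(D,None,(.033,0,.082),(341.1,246.9))]
x,r=fit(B,(.6,-.05));print("B",x.tolist(),r.tolist())
p=tcp(bar(-.6))+[0,0,.12]
env.reach(p,R(SW[2])); shot("w1")
print(proj("wrist",[bar(-.6),pt(A,(0,0,.082)),pt(RK,(0,0,.025))],np.load("pics/w1.npz")["T"]))
E
```

```text
B [0.6568576672280094, -0.046648204436003156, -0.5579792543839681] [[-0.6, -0.2], [0.6, 1.9], [-0.6, -0.7], [-0.1, 0.0]]
w1 2.0833 [0.5432 0.1922 0.3951]
[[ 316.16186323  239.38989116]
 [  95.44735675  312.02894653]
 [-110.71373286  373.8677756 ]]
```

View pics/w1.png

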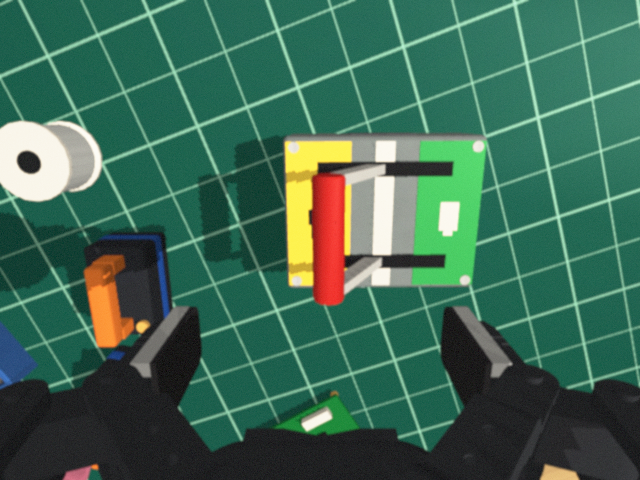

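The wrist view shows the switch top corners at (287,137), (485,137), (290,286), (472,286). The red bar is centred at (329,239), running (329,178) to (329,300), on the yellow side. The gripper yaw agrees. I refine the switch fit and q from this.

Run:
```python
from h import *
T=np.load("pics/w1.npz")["T"];W="wrist"
sw=[(W,T,(a,b,.06),p) for a,b,p in [(-.06,-.075,(287,137)),(.06,-.075,(290,286)),(-.06,.075,(485,137)),(.06,.075,(472,286))]]
x,r=fit(sw,(.56,.23));print("switch",x,r.tolist())
s2=[("scene",None,(a,b,.06),p) for a,b,p in [(-.06,-.075,(300.5,172.5)),(.06,-.075,(332.2,200)),(-.06,.075,(340.5,142))]]
x2,r2=fit(sw+s2,(.56,.23));print(x2,r2.tolist())
for F in (x,x2):
  for q in(-.6,-.5,-.4):
    P=[pt(F,(l,.085*np.sin(q),.05+.085*np.cos(q))) for l in(-.04,0,.04)]
    print(q,proj(W,P,T).round(0).tolist(),proj("scene",P).round(1).tolist())
```

```text
switch [ 0.56077037  0.23938763 -0.34721037] [[-2.7, -1.0], [-2.2, 3.4], [6.2, -0.8], [1.7, 3.4]]
[ 0.56050579  0.23884651 -0.34675709] [[-3.6, -1.0], [-2.9, 3.4], [5.4, -0.9], [1.0, 3.3], [-0.8, -0.2], [1.3, 0.5], [0.6, -1.4]]
-0.6 [[322.0, 174.0], [322.0, 239.0], [322.0, 298.0]] [[312.9, 155.3], [324.5, 164.7], [336.5, 174.3]]
-0.5 [[334.0, 175.0], [334.0, 241.0], [333.0, 301.0]] [[315.0, 152.5], [326.7, 161.8], [338.7, 171.4]]
-0.4 [[348.0, 176.0], [347.0, 243.0], [345.0, 303.0]] [[317.3, 149.7], [329.0, 159.1], [341.0, 168.6]]
-0.6 [[321.0, 174.0], [321.0, 239.0], [321.0, 298.0]] [[312.7, 155.4], [324.4, 164.8], [336.3, 174.4]]
-0.5 [[333.0, 175.0], [333.0, 241.0], [332.0, 301.0]] [[314.9, 152.6], [326.5, 161.9], [338.5, 171.5]]
-0.4 [[347.0, 176.0], [346.0, 242.0], [344.0, 303.0]] [[317.1, 149.9], [328.8, 159.2], [340.8, 168.7]]
```

```bash
sed -i 's/^SW=np.array(\[[^]]*\])/SW=np.array([.5605,.2388,-.3468])/' h.py
cat >> h.py <<'E'
def st(m=""):
    s=status.observe(); print(m,round(s["clock"],2),np.round(s["eef_pos"],4),"F",np.round(s["contact_force"],1),"gap",round(s["finger_gap"],3),"grip",np.round(s["grip_force"],1)); return s
E
python3 - <<'E'
from h import *
Rs=R(SW[2])
env.move_straight(tcp(bar(-.57)),.15,Rs); st("down")
claw.move_gripper(0.0,25); st("closed")
for q in np.linspace(-.43,0,4):
    env.move_straight(tcp(bar(q)),.06); st(q)
claw.move_gripper(.55); st("open")
env.sleep(.3)
env.move_straight(tcp(bar(0))+[0,0,.11],.15); shot("w2")
env.sleep(.6)
im=optics.camera("side");cv2.imwrite("pics/s2.png",im[:,:,::-1])
im2=optics.camera("scene");cv2.imwrite("pics/sc2.png",im2[:,:,::-1])
w=cv2.imread("pics/w2.png")
f=lambda i:cv2.resize(i,(400,300),interpolation=2)
cv2.imwrite("pics/m2.png",np.vstack([np.hstack([f(w),f(im[150:240,190:310,::-1])]),np.hstack([f(im2[120:210,280:400,::-1]),f(w[120:330,180:460])])]))
E
```

```text
down 3.08 [0.5453 0.1958 0.2773] F [-0.3 -0.5  0.1] gap 1.003 grip 0.0
closed 3.68 [0.545  0.1957 0.2768] F [-0.8  0.1  3.5] gap 0.223 grip 24.9
-0.43 4.03 [0.5484 0.2049 0.2827] F [-2.6 -3.9  5.4] gap 0.226 grip 25.4
-0.2866666666666666 4.38 [0.5523 0.2157 0.2871] F [-3.  -4.2  8.1] gap 0.22 grip 25.4
-0.1433333333333333 4.73 [0.5564 0.2272 0.2895] F [-2.3 -2.2  6.8] gap 0.223 grip 25.3
0.0 5.08 [0.5606 0.2389 0.2901] F [-1.  -1.2  3.3] gap 0.222 grip 25.1
open 5.47 [0.5604 0.239  0.29  ] F [1.2 0.4 0.1] gap 0.549 grip 0.0
w2 6.65 [0.5602 0.2388 0.3991]
```

View pics/m2.png

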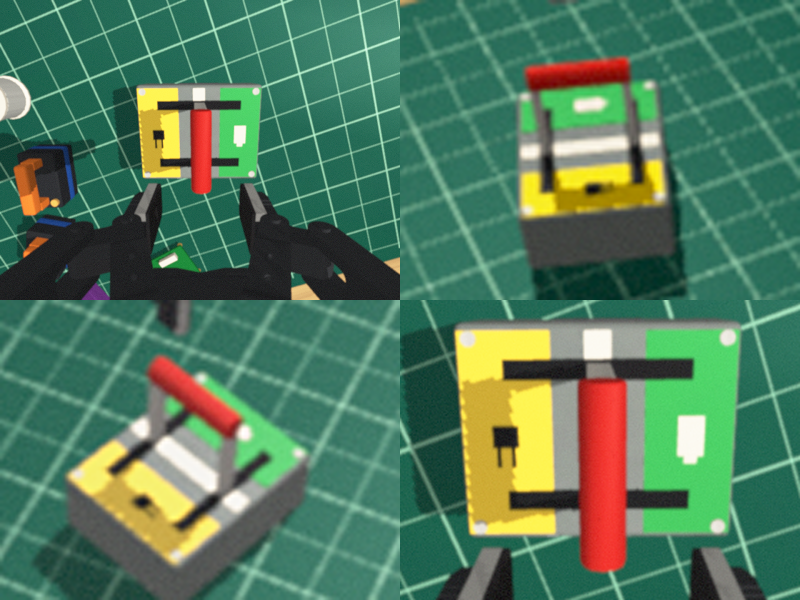

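The handle stands upright. In the wrist crop the bar at x=603 lines up with the stripe at x=597, within about 1 mm, and both fixed views agree. Next I tour B, the rack and A with the wrist camera for refinement.

```bash
echo 'B=np.array([.6569,-.0466,-.5580])' >> h.py
python3 - <<'E'
from h import *
claw.move_gripper(1.0)
env.reach(pt(B,(0,0,.36)),R(B[2])); env.sleep(.15); shot("wB")
env.reach(pt(RK,(0,-.01,.40)),R(RK[2])); env.sleep(.15); shot("wR")
env.reach(pt(A,(0,0,.36)),R(A[2])); env.sleep(.15); shot("wA")
c=[cv2.imread(f"pics/{n}.png")[60:360,120:520] for n in("wB","wR","wA")]
z=cv2.imread("pics/wR.png")[60:360,120:520]
cv2.imwrite("pics/m3.png",np.vstack([np.hstack(c[:2]),np.hstack([c[2],cv2.resize(c[1][60:210,100:300],(400,300),interpolation=2)])]))
for n,F in(("wB",B),("wA",A)): print(n,proj("wrist",[pt(F,(a,0,.082)) for a in(-.033,.033)],np.load(f"pics/{n}.npz")["T"])-[120,60])
print(proj("wrist",[pt(RK,(a,b,.025)) for a in(-.044,.044) for b in(-.086,-.029,.029)],np.load("pics/wR.npz")["T"])-[120,60])
E
```

```text
wB 9.1833 [ 0.657  -0.0443  0.3602]
wR 10.325 [ 0.5593 -0.2577  0.3995]
wA 11.5833 [0.5513 0.0076 0.3603]
wB [[194.52028999 126.42764195]
 [194.55119551 226.88677382]]
wA [[200.33976486 122.70336594]
 [200.51502425 223.59611385]]
[[104.31178404  91.78772388]
 [173.29716748  91.96473934]
 [243.41848436  92.14466958]
 [110.60733394 192.99087963]
 [174.88822444 193.10630454]
 [240.23230109 193.22363853]]
```

View pics/m3.png

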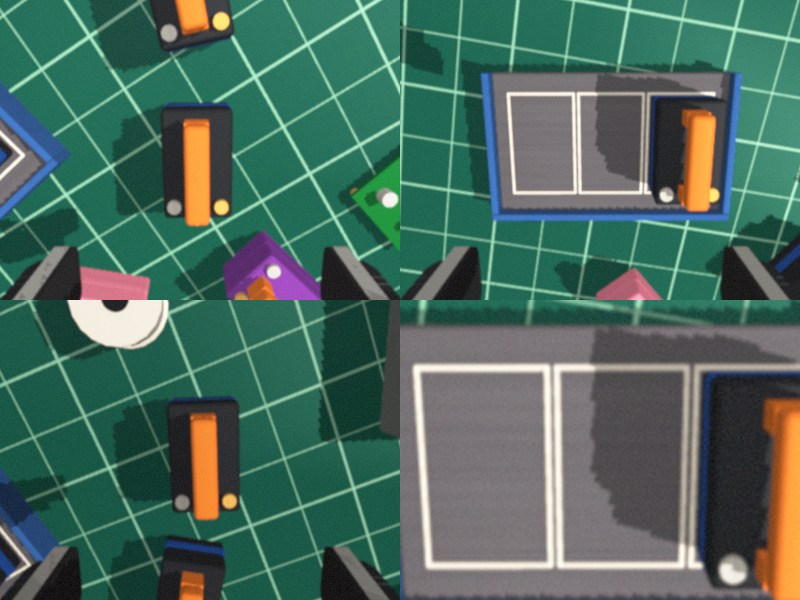

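B's grip top runs (196,125) to (198.5,224) in its crop, A's (203.5,117) to (206,218). Bay outline corners are at (107,93), (113.5,194), (176,93), (177,194), (245,93), (244,194). All are 2–4 px from predictions. Now fit.

Run:
```python
from h import *
W="wrist"; T=lambda n:np.load(f"pics/{n}.npz")["T"]; o=np.array([120,60])
print("bar0 pred",proj(W,[bar(0)],T("w2")),"obs ~322 col")
for n,x0,P in(("wB",B,[(196,125),(198.5,224)]),("wA",A,[(203.5,117),(206,218)])):
    x,r=fit([(W,T(n),(a,0,.082),np.array(p)+o) for a,p in zip((-.033,.033),P)],x0[:2]); print(n,x0,x.round(4),r.tolist())
rk=[(W,T("wR"),(a,b,.025),np.array(p)+o) for (a,b),p in zip([(a,b) for a in(-.044,.044) for b in(-.086,-.029,.029)],[(107,93),(176,93),(245,93),(113.5,194),(177,194),(244,194)])]
x,r=fit(rk,RK[:2]); print("R",x.round(4),r.tolist())
```

```text
bar0 pred [[318.76544048 243.94243757]] obs ~322 col
wB [ 0.6569 -0.0466 -0.558 ] [ 0.6567 -0.0444 -0.5323] [[-0.0, -0.8], [0.0, 1.0]]
wA [ 0.551   0.0092 -0.3759] [ 0.5486  0.0131 -0.3506] [[-0.0, -0.3], [0.0, 0.4]]
R [ 0.5569 -0.2474  0.1706] [[-0.1, 0.1], [-0.2, 0.0], [0.9, -0.1], [-0.1, 0.1], [0.6, 0.0], [-1.1, -0.1]]
```

```bash
cat >> h.py <<'E'
RK=np.array([.5571,-.2495,.170]); A=np.array([.549,.0105,-.36]); B=np.array([.6557,-.0461,-.54])
def pick(F):
    claw.move_gripper(.6)
    env.move_straight(pt(F,(0,0,.11+.155)),.25,R(F[2])); env.move_straight(pt(F,(0,0,.076+.155)),.12)
    claw.move_gripper(0.,60); st("gripped")
    env.move_straight(pt(F,(0,0,.10+.155)),.1); env.sleep(.1); s=st("lift")
    env.move_straight(pt(F,(0,0,.25+.155)),.3); return s
def place(y):
    g=lambda z:pt(RK,(0,y,z+.155))
    env.reach(g(.25),R(RK[2])); env.move_straight(g(.125),.2); env.move_straight(g(.1045),.06); env.sleep(.15)
    f0=st("above")["contact_force"][2]
    for z in np.arange(.1035,.0985,-.0007):
        env.move_straight(g(z),.02); s=status.observe()
        if s["contact_force"][2]-f0>2: break
    st(f"touch z={z:.4f}")
    claw.move_gripper(.5); st("open"); env.move_straight(g(.18),.15)
E
python3 - <<'E'
from h import *
pick(A); place(0)
env.reach(pt(RK,(0,-.01,.40)),R(RK[2])); env.sleep(.1); shot("wR2")
im=optics.camera("scene");cv2.imwrite("pics/sc3.png",im[:,:,::-1])
env.reach(pt(B,(0,0,.36)),R(B[2])); st()
w=cv2.imread("pics/wR2.png")
cv2.imwrite("pics/m4.png",np.hstack([cv2.resize(w[90:315,200:400],(400,450),interpolation=2),cv2.resize(im[270:410,180:305,::-1],(400,450),interpolation=2)]))
E
```

```text
gripped 13.45 [0.5495 0.0105 0.232 ] F [-0.2  0.5  6.2] gap 0.173 grip 59.4
lift 13.94 [0.5486 0.0105 0.2544] F [ 0.4  0.1 -3.8] gap 0.173 grip 58.5
above 17.02 [ 0.5572 -0.2496  0.2598] F [-0.4 -0.6 -3.5] gap 0.175 grip 58.6
touch z=0.1014 18.02 [ 0.5571 -0.2495  0.2571] F [-3.8  1.9  6.6] gap 0.172 grip 59.8
open 18.41 [ 0.5572 -0.2496  0.2564] F [-0.1  0.2  0.1] gap 0.499 grip 0.0
wR2 19.55 [ 0.5584 -0.2589  0.3983]
 20.59 [ 0.6553 -0.0474  0.3597] F [-0.3 -1.   0.1] gap 0.499 grip 0.0
```

View pics/m4.png

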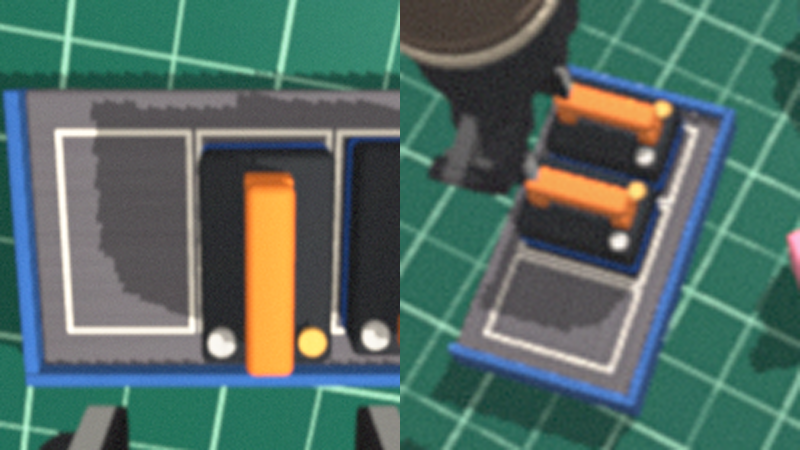

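Pack A stands in the middle bay, square and inside the outline: bar vertical at x≈270 in the crop, bay lines visible on both sides, perhaps 2 mm toward +x. Now pack B.

```bash
echo 'B=np.array([.6569,-.0466,-.54])' >> h.py
python3 - <<'E'
from h import *
pick(B); place(-.058)
env.reach(pt(RK,(0,-.01,.40)),R(RK[2])); env.sleep(.1); shot("wR3")
p=tcp(bar(0)); env.reach(p+[0,0,.11],R(SW[2])); st()
im=optics.camera("scene");im2=optics.camera("side");shot("w5")
f=lambda i:cv2.resize(i,(400,300),interpolation=2)
cv2.imwrite("pics/m5.png",np.vstack([np.hstack([f(cv2.imread("pics/wR3.png")[90:315,180:480]),f(im[270:405,180:360,::-1])]),np.hstack([f(im2[270:405,250:430,::-1]),f(cv2.imread("pics/w5.png")[120:330,180:460])])]))
E
```

```text
gripped 22.22 [ 0.6572 -0.0469  0.232 ] F [-1.4 -0.4  6.9] gap 0.177 grip 59.4
lift 22.71 [ 0.6566 -0.0464  0.2544] F [ 0.1 -0.3 -4.3] gap 0.176 grip 58.6
above 25.84 [ 0.567  -0.3068  0.2598] F [-0.3  0.6 -3.4] gap 0.172 grip 58.6
touch z=0.1014 26.84 [ 0.5669 -0.3069  0.257 ] F [-2.   0.2  4.5] gap 0.178 grip 59.8
open 27.23 [ 0.567  -0.3066  0.2563] F [ 0.3 -0.2 -0.3] gap 0.499 grip 0.0
wR3 28.4167 [ 0.5584 -0.2595  0.3985]
 30.27 [0.5611 0.2374 0.4   ] F [-0.8 -0.7  0.9] gap 0.499 grip 0.0
w5 30.375 [0.561  0.2375 0.4001]
```

View pics/m5.png

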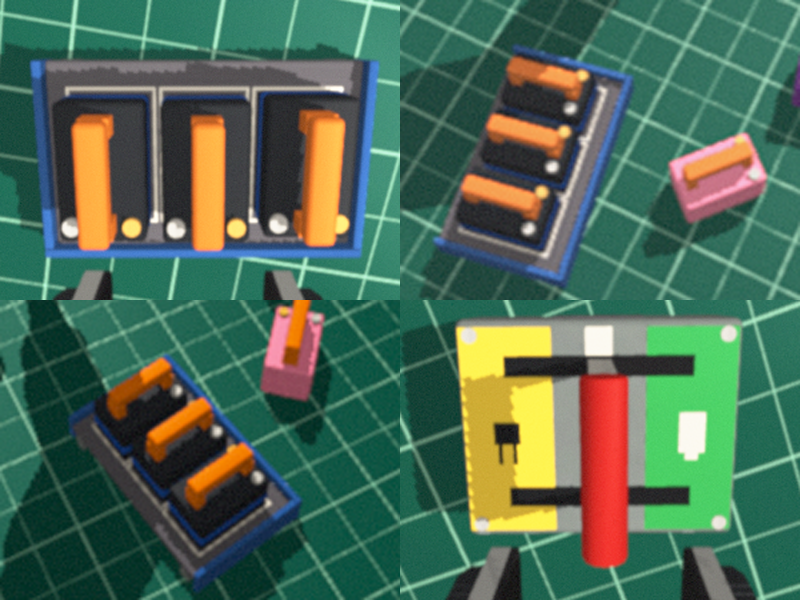

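All three packs stand upright in an aligned row inside their bays (bar tops at y≈117, 117, 114 in the crop). The switch is still upright. Next I move the handle to the battery side.

Run:
```python
from h import *
Rs=R(SW[2]); yv=-Rs[:,1]*-1
env.move_straight(tcp(bar(0)),.12,Rs); claw.move_gripper(0.,35); st("grip")
for q in list(np.linspace(.14,.56,4))+[.58,.6,.62,.64,.66,.68]:
    env.move_straight(tcp(bar(q)),.05); s=status.observe(); F=np.array(s["contact_force"])
    t=F@(yv*np.cos(q)+np.array([0,0,-np.sin(q)])); print(round(q,2),F.round(1),"tang",round(t,1))
    if q>.57 and t<-14: break
st("end"); claw.move_gripper(.5); env.sleep(.2); e=np.array(st("open")["eef_pos"])
env.move_straight(e+[0,0,.12],.12); env.sleep(.2); shot("w6")
im=optics.camera("scene");im2=optics.camera("side")
f=lambda i:cv2.resize(i,(400,300),interpolation=2)
cv2.imwrite("pics/m6.png",np.vstack([np.hstack([f(cv2.imread("pics/w6.png")),f(im2[150:240,190:310,::-1])]),np.hstack([f(im[120:210,280:400,::-1]),f(im[120:420,100:500,::-1])])]))
for q in(.5,.55,.6): print(q,proj("wrist",[bar(q)],np.load("pics/w6.npz")["T"]),proj("scene",[bar(q)]))
```

```text
grip 31.82 [0.5608 0.2389 0.2909] F [-1.2 -1.6  5.2] gap 0.222 grip 34.0
0.14 [-0.8 -1.8  4.8] tang -2.7
0.28 [-0.4 -3.4 -0.7] tang -3.0
0.42 [ 0.8 -3.4 -2.1] tang -1.8
0.56 [-0.  -3.2 -1.5] tang -1.8
0.58 [-0.7 -5.7  0.7] tang -5.1
0.6 [-4.5 -9.3 11.9] tang -15.2
end 33.88 [0.5766 0.2823 0.276 ] F [-4.5 -9.3 11.9] gap 0.22 grip 35.4
open 34.44 [0.5768 0.2841 0.2751] F [-0.5  0.3  0.7] gap 0.501 grip 0.0
w6 35.7917 [0.5767 0.2841 0.3944]
0.5 [[306.54754294 240.97911621]] [[350.09497744 143.62848699]]
0.55 [[312.62444677 239.99929967]] [[351.07665078 143.40751418]]
0.6 [[318.42566308 238.9539055 ]] [[352.01714657 143.2615191 ]]
```

View pics/m6.png

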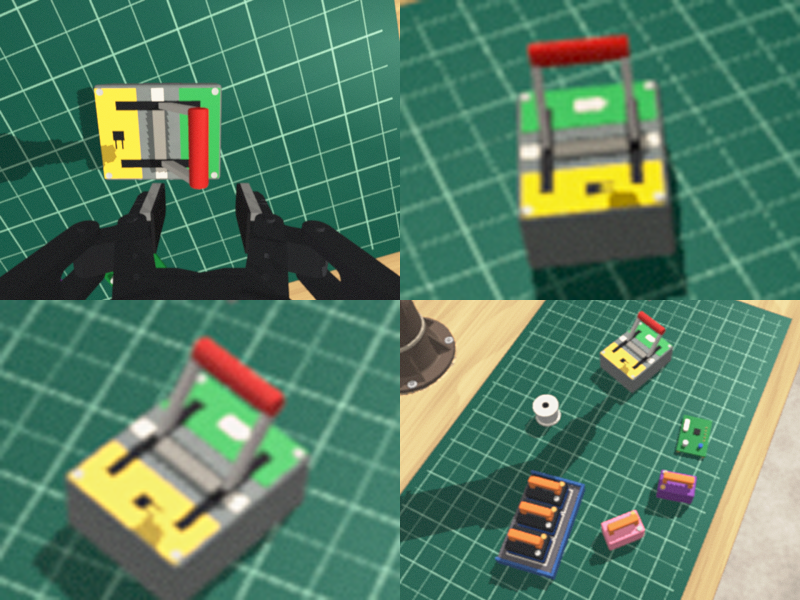

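The handle is hard over on the green side (stop force felt, 15 N). The packs, reel and board look right, and the gripper is clear.

```bash
python3 -c "
from h import *
print(ticket.close_job())"
```

```text
the job is handed in; nothing more can be done
None
```

The job is handed in at about 36 s of the 72 s allowed. The switch sat at centre-off for over two seconds and both packs were set into the empty bays while it was off. The handle was then moved to its stop on the battery side and released.

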